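# Sort four parts back onto their own bench mats

### The arm

A 6-joint arm with a two-finger parallel gripper is mounted at the origin on a cart in front of the work surface, level with it; the furniture and walls round the work are solid. World frame = base frame: x ahead of the robot, y to its left, z up, the work surface at z = 0. Lengths are in mm, angles in rad, forces in N, time in s.
With the tool pointing down it reaches from about 250 to 800 mm from the base axis. Payload 3.9 kg.
Tool frame: the origin (TCP) lies midway between the tips of the shut fingers; the grasp point (between the pads) lies 19 mm behind it; x points along the fingers, z is the direction in which the jaws open and shut, and the axes are right-handed (so a half turn about x gives the same grasp; the last joint's range is limited). The gripper opens to 85 mm and grips with 20 to 120 N. Pads are 22 mm wide; open, the fingers measure 114 mm over their backs; the gripper's body (76 mm by 85 mm) begins 54 mm behind the grasp point. The pads swing forward as they close: fully open they stand 13 mm farther back than shut.
Start: joints at [-1.271, 0.26, -0.138, 1.173, 0, 1.571], TCP at [155.043, -501.574, 231.304] pointing down, gripper open.
Joint ranges: [-2.78, 2.78], [-0.83, 1.72], [-1.28, 1.37], [-1.9, 2.12], [-1.57, 1.48], [-3.14, 3.14]. Speed limits (rad/s): [2.57, 2.57, 3.14, 3.14, 3.14, 3.14].

### API

Orientations are given as a rotation vector (axis times angle).
In Python, from cell import observe, grab_frame, job gives the robot as it stands.
- The arm moves only by the tool drive_tool, never from a script. Its arguments are lists of equal length, an entry for each row: "translation": the shift along the tool's x, y, z in cm, a list of three; "yaw": the turn about the tool's x in degrees; "fingers": the finger opening in cm, from 0 to 8.54. In form: {"translation": [[x, y, z], ...], "yaw": [yaw, ...], "fingers": [fingers, ...]}. A call has 1 to 10 rows; each row is the pose to reach, as a shift and turn from the pose commanded when the call began, along the tool's axes at that moment; what a row does not reach only later rows make up. A row lasts 1/10 s, in which the tool goes at most 50 mm and 8.59 degrees, less where a joint would pass 70% of its speed; a pose out of reach is approached as far as the arm can. A call with a gripper value outside its range is refused whole. The fingers move at their own pace and stop on an object; the grip force is fixed at half the most. Time passes only in rows, so rows that repeat a pose let the fingers close. It gives the time, the measured TCP pose, the force and the opening at its end, in the units of the state.
- observe(): the state, without advancing time (a new reading comes with each control period).
- grab_frame(name): name is "scene" or "top"; returns a dict with "img" (400x640x3 uint8, red, green, blue), "fx", "fy", "cx", "cy" (pixels), "world_to_cam" (4x4, takes a point from world to camera coordinates). Camera axes: x right, y down, z forward; pixel columns grow to the right and rows downward; lengths in mm; the calibration is good to about 2 mm. A picture is of the moment at which its call begins. There is no depth.
- job.hand_in(): hands the job in, once; it reports no verdict.
The state is a dict: "time": time; "joint_positions": joint angles; "qvel": joint speeds; "joint_efforts": joint torques, N m; "eef_pos": TCP position; "tcp_rot": TCP orientation; "contact_force": force on the tool from outside, world axes, zero at the start; "wrist_torque": the same for the moment, N m; "gripper_width": finger opening in mm.
Only numpy, scipy, OpenCV 4.12 (cv2) and the standard library are available. Lean on these libraries where they do the work, as an engineer would, in place of code of your own. Each camera call takes 0.05 s, during which the arm holds its last target. There are 200 camera calls.

### The job

The housing, the syringe, the jar and the heat sink are all lying on the wrong mats: put each on the mat cut to its own shape (the flat black housing on the oblong mat, the syringe on the long narrow strip, the jar on the round mat, the finned heat sink on the square mat), sitting flat and upright in the middle and, except for the round jar, lined up with the outline drawn there. The empty patch of bench between the four white corner marks is free for setting things down on the way. Leave the open cup standing where it is.

Things in the scene. Friction and masses are not known exactly. Their poses are not given: they have to be found in the camera images.
- housing_mid (a point): Flat black moulded housing, a rectangular box 118 x 58 mm, the straight sides 16 mm high (22 mm with the small parts on top), weight about 85 g. The point is at its centre, 11 mm above its underside. x runs along its 118 mm length, y across its 58 mm width (grasp it there), z up. It may face either way along its mat. At the start it lies on the round or the square mat.
- syringe_mid (a point): Translucent syringe barrel with an orange tip cap and a flange, lying on its side, 132 mm long, barrel 24 mm in diameter, flange 34 mm wide and 25 mm high; about 45 g. It does not roll. The point is half-way along it, 12.5 mm above what it lies on. y runs along its length (flange at +y), x across the barrel (grasp it there), z up. It may point either way along its mat. At the start it lies on the round or the square mat.
- jar_mid (a point): Closed white screw jar with a grey lid, standing, 52 mm in diameter, 48 mm high, about 90 g. The point is on its axis, 24 mm above its underside. z up; x and y do not matter. At the start it stands on the oblong or the strip mat.
- heatsink_mid (a point): Bare aluminium finned heat sink, a square block 50 x 50 mm, 26 mm high, about 110 g. The point is at its centre, 13 mm above its underside. x and y are square to its sides (the fins run along y), z up; it may be gripped across x or y, and sit at any quarter turn. At the start it stands on the oblong or the strip mat.
- oblong_mat: Grey mat fixed to the bench, a rectangle 155 x 95 mm and 4 mm thick, with a fine white 124 x 64 mm outline in its middle; place of the housing. Origin at the centre of its underside (top 4 mm above it); x along its 155 mm length, y across.
- strip_mat: Grey mat fixed to the bench, a long narrow strip 185 x 62 mm and 4 mm thick, with a fine white 140 x 40 mm outline in its middle; place of the syringe. Origin at the centre of its underside (top 4 mm above it); y along its 185 mm length, x across.
- round_mat: Grey mat fixed to the bench, a disc 125 mm in diameter and 4 mm thick, with a fine white circle 60 mm in diameter in its middle; place of the jar. Origin at the centre of its underside (top 4 mm above it).
- square_mat: Grey mat fixed to the bench, a square 115 x 115 mm and 4 mm thick, with a fine white 56 x 56 mm outline in its middle; place of the heat sink. Origin at the centre of its underside (top 4 mm above it); x and y are square to its sides.
- free_spot: Empty patch of bare bench, 120 x 150 mm (x by y), marked by four flat white corner marks; free for setting down a thing on the way. Origin at its centre on the bench surface.
- cup_mid (a point): Open beige mixing cup, 68 mm in diameter at the rim and 50 mm high, light, standing on the bench; it is not part of the job. The point is on its axis, 25 mm above the bench.
Not all that is in view belongs to the job. What is shaped like the part that bears jar_mid but pink, turquoise or yellow is not meant.

How it is judged (in metres and radians):
At the end, for the whole second after the job is handed in: Each thing rests on its own mat, centre within 15 mm of the mat's centre, height within 4 mm, tilt under 0.12 rad, at rest; housing and syringe in line with their mats within 0.2 rad (either way round), heat sink within 0.2 rad of a quarter turn (horizontal distance between housing_mid and oblong_mat below 0.015 m and z of housing_mid in the frame of oblong_mat between 0.011 and 0.019 m and angle between each of housing_mid, syringe_mid, jar_mid, heatsink_mid's own z axis and vertical below 0.12 rad and angle between the x axis of housing_mid and the x axis of oblong_mat, either way round below 0.2 rad and linear speed of each of housing, syringe, jar, heatsink below 0.02 m/s and horizontal distance between syringe_mid and strip_mat below 0.015 m and z of syringe_mid in the frame of strip_mat between 0.0125 and 0.0205 m and angle between the x axis of syringe_mid and the x axis of strip_mat, either way round below 0.2 rad and horizontal distance between jar_mid and round_mat below 0.015 m and z of jar_mid in the frame of round_mat between 0.024 and 0.032 m and horizontal distance between heatsink_mid and square_mat below 0.015 m and z of heatsink_mid in the frame of square_mat between 0.013 and 0.021 m and (angle between the x axis of heatsink_mid and the x axis of square_mat, either way round below 0.2 rad or angle between the x axis of heatsink_mid and the y axis of square_mat, either way round below 0.2 rad)); the robot touches nothing.
It fails at once if the open cup is shifted more than 30 mm or knocked over (distance of cup_mid from where it was at the start of the episode above 0.03 m or angle between cup_mid's own z axis and vertical above 0.5 rad).
It also fails if it takes over 144 s, if anything falls off the work surface, if the arm or the gripper's body presses on something with over 40 N, if the wrist force passes 120 N, or if a joint passes its speed limit or range.

## Working session

There is one attempt and no reset: what is moved stays moved. The work goes in short steps, Python scripts to look and compute and a tool call to move; the robot and the scene stay as the last step left them, time stands still between calls to the robot, and variables do not carry over. Pictures are saved under pics/ and viewed, about 12 in all and at most 16, crops included, and the job is handed in when it is done.

Besides the shell and the picture viewer there is one more tool, called after "Call:" as a command line: name --pt "numbers of a row" for each row, then --argument value for the rest. drive_tool: Moves the arm, as the interface text tells. Its arguments: {"type":"object","properties":{"translation":{"type":"array"},"yaw":{"type":"array"},"fingers":{"type":"array"}},"required":["translation","yaw","fingers"]}

```bash
mkdir -p pics; ls
python3 - <<'E'
from cell import observe, grab_frame
import cv2,numpy as np
print(observe())
for n in("top","scene"):
    f=grab_frame(n); cv2.imwrite(f"pics/{n}0.png",f["img"][...,::-1]); print(n,{k:v for k,v in f.items() if k!="img"})
E
```

```text
pics
{'time': 0.0, 'joint_positions': array([-1.27102050e+00,  2.60694286e-01, -1.39386721e-01,  1.17266165e+00,
        2.42280250e-05,  1.57077677e+00]), 'qvel': array([ 0.00120203,  0.00087289,  0.0014718 , -0.00090545,  0.00101423,
       -0.0009981 ]), 'joint_efforts': array([-5.43178805e-05, -4.05679286e+01,  2.53921473e+01,  1.89255690e-02,
        9.31211093e-05,  7.04834292e-06]), 'eef_pos': array([ 154.84443372, -500.94142243,  230.45281183]), 'tcp_rot': array([ 0.98677403,  1.33783174, -0.98482291]), 'contact_force': array([-0.14841336,  0.84076068, -0.13367223]), 'wrist_torque': array([-0.04306571,  0.00273943, -0.02325334]), 'gripper_width': 85.05441278156884}
top {'fx': 402.975028148631, 'fy': 402.975028148631, 'cx': 326.87539184911776, 'cy': 191.02017799503517, 'world_to_cam': array([[-2.09129079e-02, -9.99780988e-01, -7.90804409e-04,
         1.17156899e+02],
       [-9.95191918e-01,  2.08926046e-02, -9.56898370e-02,
         4.89124407e+02],
       [ 9.56854018e-02, -1.21415059e-03, -9.95410885e-01,
         1.04907784e+03],
       [ 0.00000000e+00,  0.00000000e+00,  0.00000000e+00,
         1.00000000e+00]])}
scene {'fx': 508.83772255814614, 'fy': 508.83772255814614, 'cx': 315.2919512762028, 'cy': 208.6781471525426, 'world_to_cam': array([[-6.09377654e-01, -7.92711713e-01, -1.63405743e-02,
         3.76122090e+02],
       [-3.85415192e-01,  3.14163065e-01, -8.67615525e-01,
         1.98316282e+02],
       [ 6.92902594e-01, -5.22407607e-01, -4.96967089e-01,
         1.30296989e+03],
       [ 0.00000000e+00,  0.00000000e+00,  0.00000000e+00,
         1.00000000e+00]])}
```

View pics/top0.png

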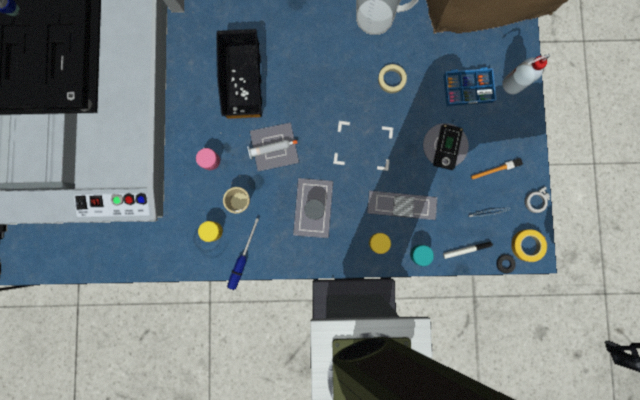

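View pics/scene0.png

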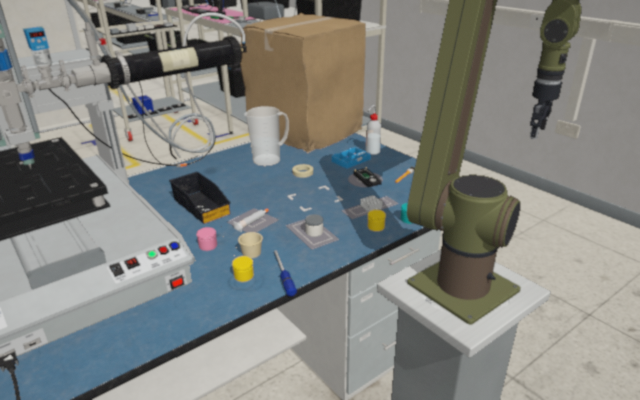

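Top view: syringe on the square mat (273,147), jar on the oblong (313,208), heat sink on the strip (403,205), housing on the round mat (446,146), free spot (363,146), cup (236,200). I'll enlarge this.

```bash
cat > h.py <<'E'
from cell import observe, grab_frame, job
import cv2,numpy as np
from scipy.spatial.transform import Rotation as R
def px2w(f,uv,z):
    uv=np.atleast_2d(uv).astype(float); T=f["world_to_cam"]; Rm,t=T[:3,:3],T[:3,3]
    d=np.c_[(uv[:,0]-f["cx"])/f["fx"],(uv[:,1]-f["cy"])/f["fy"],np.ones(len(uv))]@Rm
    c=-Rm.T@t
    return (c+d*((z-c[2])/d[:,2])[:,None])
def w2px(f,p):
    q=np.atleast_2d(p)@f["world_to_cam"][:3,:3].T+f["world_to_cam"][:3,3]
    return np.c_[q[:,0]/q[:,2]*f["fx"]+f["cx"],q[:,1]/q[:,2]*f["fy"]+f["cy"]]
def crop(f,name,u0,v0,u1,v1,s,pts=()):
    im=cv2.resize(f["img"][v0:v1,u0:u1,::-1],None,fx=s,fy=s,interpolation=cv2.INTER_CUBIC)
    for p in pts:
        q=[(((w2px(f,p)-[u0,v0]+.5)*s-.5)*8).round().astype(np.int32)]
        cv2.polylines(im,q,True,(0,0,255),1,shift=3)
    cv2.imwrite("pics/"+name,im)
def rect(cx,cy,z,a,L,W):
    a=np.radians(a);c,s=np.cos(a),np.sin(a)
    return np.array([[cx+c*x-s*y,cy+s*x+c*y,z] for x,y in((L/2,W/2),(-L/2,W/2),(-L/2,-W/2),(L/2,-W/2))])
def circ(cx,cy,z,r): return np.array([[cx+r*np.cos(t),cy+r*np.sin(t),z] for t in np.linspace(0,6.2,40)])
E
python3 - <<'E'
from h import *
f=grab_frame("top"); im=f["img"].astype(int)
np.save("pics/top0.npy",f["img"])
# mats: brownish grey -> little blue excess
ex=im[...,2]-im[...,0]
m=((ex<28)).astype(np.uint8)
m[:110]=0;m[250:]=0;m[:,:220]=0;m[:,500:]=0
cs,_=cv2.findContours(m,cv2.RETR_EXTERNAL,cv2.CHAIN_APPROX_NONE)
for c in cs:
    if cv2.contourArea(c)<150: continue
    w=px2w(f,c[:,0],4)[:,:2].astype(np.float32)
    print(c[:,0].mean(0).round(), cv2.minAreaRect(w), cv2.minEnclosingCircle(w))
for n,b in(("b",(240,115,350,245)),("c",(330,115,480,230))):
    crop(f,f"top0{n}.png",*b,5)
for uv in [(149,208)]: pass
E
```

```text
[380. 242.] ((357.32659912109375, -31.232763290405273), (61.8005485534668, 45.209232330322266), 88.80381774902344) ((351.1074523925781, -31.362014770507812), 32.281654357910156)
[402. 205.] ((451.36395263671875, -94.4693374633789), (185.39051818847656, 67.14563751220703), 82.64366149902344) ((451.20916748046875, -94.03026580810547), 96.01807403564453)
[236. 199.] ((475.6087341308594, 353.1698913574219), (70.41339111328125, 73.50004577636719), 89.86122131347656) ((475.98468017578125, 353.74761962890625), 37.62624740600586)
[313. 208.] ((449.72259521484375, 145.6851043701172), (95.54808044433594, 155.31964111328125), 84.35588836669922) ((450.0124206542969, 145.50225830078125), 88.3236083984375)
[445. 145.] ((612.7815551757812, -219.93911743164062), (126.54300689697266, 126.99706268310547), 79.9216537475586) ((611.818603515625, -221.9405517578125), 66.70344543457031)
[273. 147.] ((619.1734008789062, 252.38412475585938), (115.39844512939453, 137.83761596679688), 10.245440483093262) ((619.0606689453125, 249.37332153320312), 79.0951156616211)
[242. 113.] ((711.9334106445312, 338.3358154296875), (113.35018157958984, 22.60976791381836), 88.78797912597656) ((720.4279174804688, 338.15606689453125), 56.74471664428711)
```

View pics/top0b.png

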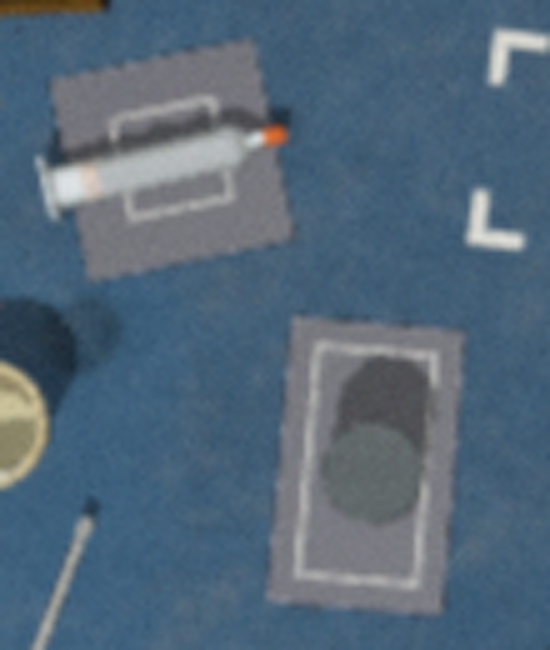

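View pics/top0c.png

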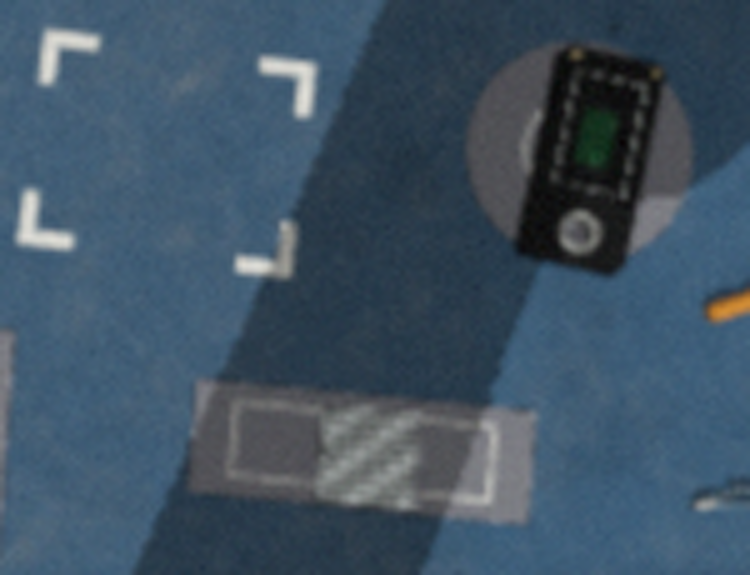

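Both crops show clear outlines. Square mat corners in crop b are at about (52,78), (255,38), (294,238) and (92,280), and the syringe runs from its flange (50,187) to its tip (288,132). The jar lid is at (371,473). In crop c the strip is about (197,380) to (528,523), the heat sink is centred near (370,455), and the housing is tilted about 12° on the round mat near (580,155).

```bash
cat >> h.py <<'E'
def jaw():
    return R.from_rotvec(observe()["tcp_rot"]).as_matrix()
def go(x,y,z,ang=None):
    """shift (cm, tool axes) & yaw to reach TCP xyz with jaw axis at world angle ang (deg, mod 180)"""
    o=observe(); M=jaw(); d=M.T@(np.array([x,y,z])-o["eef_pos"])/10
    cur=np.degrees(np.arctan2(M[1,2],M[0,2])); yaw=0
    if ang is not None: yaw=-((ang-cur+90)%180-90)   # tool x points down
    print("t",round(o["time"],2),"pos",o["eef_pos"].round(1),"jaw",round(cur,1),"j6",o["joint_positions"][5].round(2),"F",o["contact_force"].round(1),"w",round(o["gripper_width"],1))
    print("  shift",d.round(2),"yaw",round(yaw,1))
E
python3 - <<'E'
from h import *
f=grab_frame("top")
def W(off,pts,z): return px2w(f,(np.array(pts)+.5)/5-.5+np.array(off),z)[:,:2]
B=(240,115);C=(330,115)
def box(n,off,pts,z):
    r=cv2.minAreaRect(W(off,pts,z).astype(np.float32)); print(n,np.round(r[0],1),np.round(r[1],1),round(r[2],1)); return r
sq=box("square",B,[(52,78),(255,38),(294,238),(92,280)],4)
ob=box("oblong",B,[(293,316),(464,330),(440,613),(268,600)],4)
st=box("strip",C,[(197,380),(537,411),(528,523),(190,490)],4)
hs=box("sink",C,[(325,408),(422,408),(418,508),(318,498)],30)
ho=box("housing",C,[(556,45),(663,65),(620,275),(517,252)],20)
print("jar",W(B,[(371,473)],52)," round",W(C,[(580,155)],4), "cup",px2w(f,[236,200],50))
s=W(B,[(50,187),(288,132)],16.5); d=s[1]-s[0]; print("syr",s.mean(0),np.hypot(*d),np.degrees(np.arctan2(d[1],d[0])))
print("free",W(C,[(38,30),(318,63),(292,278),(18,246)],0).mean(0))
print(jaw().round(3)); go(450,146,150)
E
```

```text
square [619.4 248.6] [114.7 113.7] 10.2
oblong [449.7 145.4] [ 93.3 154.1] 84.2
strip [451.5 -95.6] [184.6  60.8] 83.6
sink [448.1 -94.5] [52.7 52.9] 85.3
housing [ 606.6 -220.7] [ 58.7 118. ] 76.0
jar [[442.33957038 141.62402739]]  round [[ 611.48649784 -220.90647005]] cup [[470.50108245 342.7665774   50.        ]]
syr [616.29892867 249.04743373] 132.04448439132085 -77.96502660062785
free [617.8378043    5.19994044]
[[-0.     0.955  0.295]
 [ 0.001  0.295 -0.955]
 [-1.    -0.    -0.001]]
t 0.2 pos [ 154.9 -501.2  230.8] jaw -72.8 j6 1.57 F [ 0.2 -0.5 -0.9] w 85.4
  shift [  8.14  47.31 -53.11] yaw 0
```

```bash
python3 -c "
from h import *
go(442,142,150,0)"
```

```text
t 0.2 pos [ 154.9 -501.2  230.8] jaw -72.8 j6 1.57 F [ 0.2 -0.5 -0.9] w 85.4
  shift [  8.14  46.42 -52.96] yaw -72.8
```

Call:
drive_tool --pt "8 5 -5" --pt "8 10 -10" --pt "8 15 -15" --pt "8 20 -20" --pt "8 24 -25" --pt "8 28 -30" --pt "8 32 -35" --pt "8 36 -40" --pt "8 41 -46" --pt "8 46.9 -53" --yaw '[-7,-14,-21,-28,-35,-42,-49,-56,-64,-72.8]' --fingers '[8.5,8.5,8.5,8.5,8.5,8.5,8.5,8.5,8.5,8.5]'

```text
time: 1.2
eef_pos: [358.1, -66.7, 153.4]
tcp_rot: [-0.002, 1.57, 0.001]
contact_force: [1.5, -0.9, 0.7]
gripper_width: 84.9
```

```bash
python3 -c "
from h import *
go(442,142,90,0)"
```

```text
t 1.2 pos [358.1 -66.7 153.4] jaw 0.1 j6 1.39 F [ 1.5 -0.9  0.7] w 84.9
  shift [ 6.34 20.86  8.43] yaw 0.1
```

Call:
drive_tool --pt "2 5 2" --pt "4 10 4" --pt "6 15 6" --pt "6.3 20 8" --pt "6.3 20.86 8.43" --pt "6.3 20.86 8.43" --yaw '[0,0,0,0,0,0]' --fingers '[8.5,8.5,8.5,8.5,8.5,8.5]'

```text
time: 1.8
eef_pos: [445.3, 143.7, 89.8]
tcp_rot: [0.001, 1.569, 0.002]
contact_force: [-1.0, -0.3, -0.1]
gripper_width: 85.2
```

```bash
python3 -c "
from h import *
go(442,142,9,0)
f=grab_frame('top');crop(f,'g1.png',240,115,350,245,4)
f=grab_frame('scene');crop(f,'g1s.png',230,170,400,270,4)"
```

```text
t 1.8 pos [445.3 143.7  89.8] jaw 0.1 j6 1.88 F [-1.  -0.3 -0.1] w 85.2
  shift [ 8.08 -0.18 -0.35] yaw 0.1
```

Call:
drive_tool --pt "1 -0.15 -0.35" --pt "3 -0.15 -0.35" --pt "6 -0.15 -0.35" --pt "7.8 -0.15 -0.35" --pt "8.0 -0.15 -0.35" --pt "8.0 -0.15 -0.35" --pt "8.0 -0.15 -0.35" --pt "8.0 -0.15 -0.35" --pt "8.0 -0.15 -0.35" --pt "8.0 -0.15 -0.35" --yaw '[0,0,0,0,0,0,0,0,0,0]' --fingers '[8.5,8.5,8.5,8.5,8.5,4.5,4.5,4.5,4.5,4.5]'

```text
time: 2.9
eef_pos: [440.3, 138.0, 11.6]
tcp_rot: [0.003, 1.568, -0.003]
contact_force: [-1.0, -1.8, 7.0]
gripper_width: 51.0
```

```bash
python3 -c "
from h import *
go(618,5,90,0)
go(618,5,5,0)"
```

```text
t 2.9 pos [440.3 138.   11.6] jaw -0.2 j6 1.88 F [-1.  -1.8  7. ] w 51.0
  shift [ -7.8  -13.23  17.84] yaw -0.2
t 2.9 pos [440.3 138.   11.6] jaw -0.2 j6 1.88 F [-1.  -1.8  7. ] w 51.0
  shift [  0.7  -13.23  17.82] yaw -0.2
```

Call:
drive_tool --pt "-2 0 0" --pt "-5 0 0" --pt "-8 0 0" --pt "-8 0 0" --pt "-8 0 0" --yaw '[0,0,0,0,0]' --fingers '[4.5,4.5,4.5,4.5,4.5]'

```text
time: 3.4
eef_pos: [440.1, 138.5, 91.1]
tcp_rot: [0.004, 1.568, -0.002]
contact_force: [-0.8, 0.5, -1.7]
gripper_width: 51.0
```

```bash
python3 -c "
from h import *
go(618,5,90,0)
f=grab_frame('scene');crop(f,'g2.png',230,150,400,270,4)
go(618,5,90,0)
"
```

```text
t 3.4 pos [440.1 138.5  91.1] jaw -0.2 j6 1.88 F [-0.8  0.5 -1.7] w 51.0
  shift [  0.14 -13.28  17.84] yaw -0.2
t 3.45 pos [439.1 138.2  90.1] jaw -0.2 j6 1.88 F [-1.  -0.4 -1.3] w 51.6
  shift [  0.02 -13.25  17.94] yaw -0.2
```

View pics/g2.png

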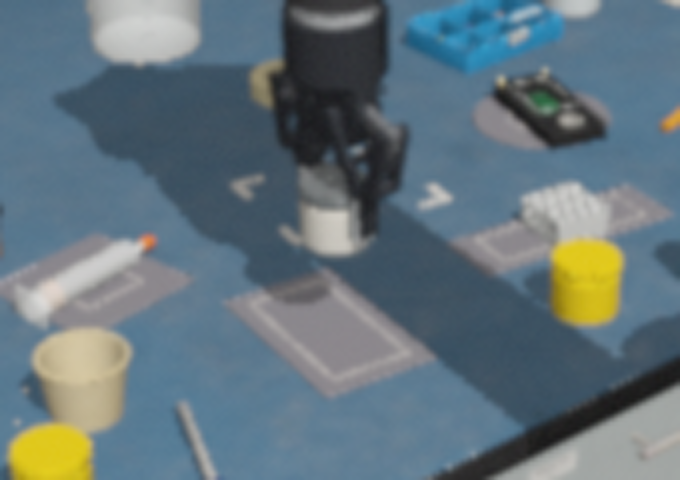

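Jar (crop ~(330,225)) hangs upright in the fingers; everything else is undisturbed.

Call:
drive_tool --pt "0 -3 4" --pt "0 -6 8" --pt "0 -9 12" --pt "0 -12 16" --pt "0 -13.4 17.9" --pt "0 -13.4 17.9" --pt "0 -13.4 17.9" --pt "3 -13.4 17.9" --pt "6 -13.4 17.9" --pt "6 -13.4 17.9" --yaw '[0,0,0,0,0,0,0,0,0,0]' --fingers '[4.5,4.5,4.5,4.5,4.5,4.5,4.5,4.5,4.5,4.5]'

```text
time: 4.45
eef_pos: [611.7, 4.5, 25.7]
tcp_rot: [0.002, 1.582, -0.002]
contact_force: [-1.2, -0.5, -1.7]
gripper_width: 51.1
```

```bash
python3 -c "
from h import *
go(618,3,8,0)
"
```

```text
t 4.45 pos [611.7   4.5  25.7] jaw -0.1 j6 1.58 F [-1.2 -0.5 -1.7] w 51.1
  shift [ 1.76 -0.15  0.65] yaw -0.1
```

Call:
drive_tool --pt "0 0 0" --pt "0 0 0" --pt "0.5 0 0" --pt "1.0 0 0" --pt "1.4 0 0" --pt "1.6 0 0" --pt "1.6 0 0" --pt "1.6 0 0" --yaw '[0,0,0,0,0,0,0,0]' --fingers '[4.5,4.5,4.5,4.5,4.5,4.5,4.5,4.5]'

```text
time: 5.25
eef_pos: [617.8, 3.4, 14.2]
tcp_rot: [0.003, 1.571, -0.003]
contact_force: [-0.6, -0.2, -0.9]
gripper_width: 51.3
```

```bash
python3 -c "
from h import *
go(618,3,8,0)
"
```

```text
t 5.25 pos [617.8   3.4  14.2] jaw -0.2 j6 1.58 F [-0.6 -0.2 -0.9] w 51.3
  shift [ 0.62 -0.04  0.02] yaw -0.2
```

Call:
drive_tool --pt "0.3 0 0" --pt "0.6 0 0" --pt "0.7 0 0" --pt "0.7 0 0" --pt "0.7 0 0" --pt "0.7 0 0" --yaw '[0,0,0,0,0,0]' --fingers '[4.5,4.5,4.5,4.5,4.5,4.5]'

```text
time: 5.85
eef_pos: [617.9, 3.4, 7.6]
tcp_rot: [0.003, 1.57, -0.003]
contact_force: [-1.8, -0.1, 4.0]
gripper_width: 51.1
```

Call:
drive_tool --pt "0 0 0" --pt "0 0 0" --pt "0 0 0" --pt "0 0 0" --pt "-2 0 0" --pt "-5 0 0" --pt "-8 0 0" --pt "-10 0 0" --pt "-10 0 0" --pt "-10 0 0" --yaw '[0,0,0,0,0,0,0,0,0,0]' --fingers '[7.5,8.5,8.5,8.5,8.5,8.5,8.5,8.5,8.5,8.5]'

```text
time: 6.85
eef_pos: [617.9, 3.5, 107.2]
tcp_rot: [0.003, 1.57, -0.003]
contact_force: [-0.3, 0.4, -0.9]
gripper_width: 84.8
```

```bash
python3 -c "
from h import *
go(607,-221,108,76)
"
```

```text
t 6.85 pos [617.9   3.5 107.2] jaw -0.2 j6 1.58 F [-0.3  0.4 -0.9] w 84.8
  shift [ -0.08 -22.45  -1.01] yaw -76.2
```

Call:
drive_tool --pt "0 -4 0" --pt "0 -8 0" --pt "0 -12 -0.3" --pt "0 -16 -0.6" --pt "0 -20 -0.8" --pt "0 -22.5 -1.0" --pt "0 -22.5 -1.0" --pt "0 -22.5 -1.0" --pt "0 -22.5 -1.0" --pt "0 -22.5 -1.0" --yaw '[-8,-16,-24,-32,-40,-48,-56,-64,-72,-76.2]' --fingers '[8.5,8.5,8.5,8.5,8.5,8.5,8.5,8.5,8.5,8.5]'

```text
time: 7.85
eef_pos: [605.5, -221.2, 104.8]
tcp_rot: [-1.027, 1.316, 1.033]
contact_force: [-0.2, -1.4, -0.9]
gripper_width: 85.0
```

Call:
drive_tool --pt "0 0 0" --pt "1 0 0" --pt "3 0 0" --pt "5 0 0" --pt "5 0 0" --pt "5 0 0" --pt "5 0 0" --yaw '[0,0,0,0,0,0,0]' --fingers '[8.5,8.5,8.5,8.5,8.5,8.5,8.5]'

```text
time: 8.55
eef_pos: [607.5, -221.7, 57.9]
tcp_rot: [-1.027, 1.315, 1.026]
contact_force: [0.3, 1.0, 0.6]
gripper_width: 85.3
```

```bash
python3 -c "
from h import *
go(607,-221,3,76)
f=grab_frame('top')
# object check with gripper near
j=[circ(x,y,52,26) for x,y in [(618,7)]]+[rect(606.6,-220.7,20,-14,118,58),rect(448.1,-94.5,30,-4.7,50,50),circ(611.5,-220.9,4,62.5),rect(451.5,-95.6,4,-6.4,62,185)]
crop(f,'t1.png',330,115,480,230,5,j)
"
```

```text
t 8.55 pos [ 607.5 -221.7   57.9] jaw 76.0 j6 -0.1 F [0.3 1.  0.6] w 85.3
  shift [5.49 0.07 0.05] yaw -0.0
```

View pics/t1.png

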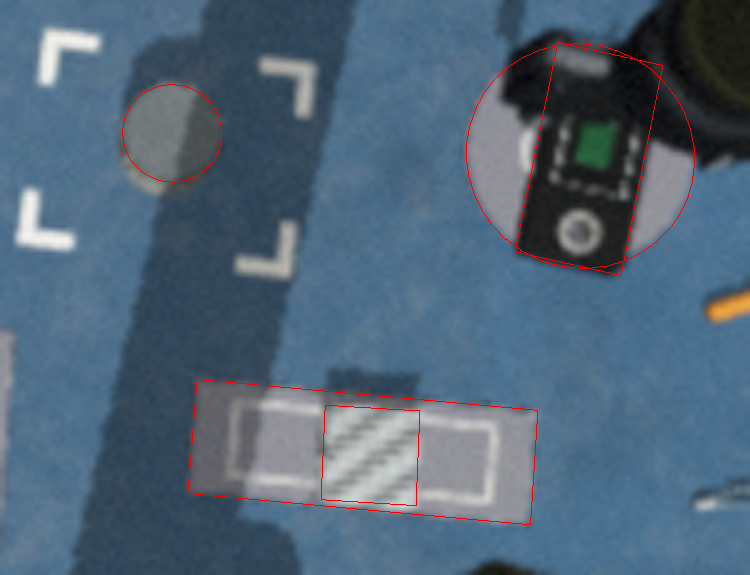

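The overlays fit: housing, round mat, strip and heat sink all match, and the jar stands upright in the free spot at about (618,7), crop (172,133).

Call:
drive_tool --pt "1.5 0 0" --pt "3.5 0 0" --pt "5 0 0" --pt "5.5 0 0" --pt "5.5 0 0" --pt "5.5 0 0" --pt "5.5 0 0" --pt "5.5 0 0" --pt "5.5 0 0" --pt "5.5 0 0" --yaw '[0,0,0,0,0,0,0,0,0,0]' --fingers '[8.5,8.5,8.5,8.5,8.5,5.2,5.2,5.2,5.2,5.2]'

```text
time: 9.6
eef_pos: [608.3, -222.1, 4.0]
tcp_rot: [-1.029, 1.313, 1.024]
contact_force: [0.2, 0.3, 6.1]
gripper_width: 56.6
```

Call:
drive_tool --pt "0 0 0" --pt "-2 0 0" --pt "-5 0 0" --pt "-8 0 0" --pt "-9 0 0" --pt "-9 0 0" --pt "-9 0 0" --yaw '[0,0,0,0,0,0,0]' --fingers '[5.2,5.2,5.2,5.2,5.2,5.2,5.2]'

```text
time: 10.3
eef_pos: [606.1, -221.2, 91.0]
tcp_rot: [-1.026, 1.316, 1.028]
contact_force: [0.2, 0.1, -1.9]
gripper_width: 56.1
```

```bash
python3 -c "
from h import *
go(450,145.5,93,84.2)
"
```

```text
t 10.3 pos [ 606.1 -221.2   91. ] jaw 76.0 j6 -0.11 F [ 0.2  0.1 -1.9] w 56.1
  shift [-0.15 24.04 31.79] yaw -8.2
```

Call:
drive_tool --pt "0 3 4" --pt "0 6 8" --pt "0 9 12" --pt "0 12 16" --pt "0 15 20" --pt "0 18 24" --pt "0 21 28" --pt "0 23 30.5" --pt "0 24 31.8" --pt "0 24 31.8" --yaw '[-1,-2,-3,-4,-5,-6,-7,-8,-8.2,-8.2]' --fingers '[5.2,5.2,5.2,5.2,5.2,5.2,5.2,5.2,5.2,5.2]'

```text
time: 11.3
eef_pos: [448.5, 146.5, 90.5]
tcp_rot: [-1.136, 1.257, 1.139]
contact_force: [-0.5, 0.2, -1.0]
gripper_width: 56.1
```

Call:
drive_tool --pt "0 0 0" --pt "0 0 0" --pt "2 0 0" --pt "5 0 0" --pt "7 0 0" --pt "7 0 0" --pt "7 0 0" --pt "7 0 0" --yaw '[0,0,0,0,0,0,0,0]' --fingers '[5.2,5.2,5.2,5.2,5.2,5.2,5.2,5.2]'

```text
time: 12.1
eef_pos: [452.4, 145.1, 23.2]
tcp_rot: [-1.134, 1.254, 1.132]
contact_force: [0.2, -0.6, -0.7]
gripper_width: 56.2
```

```bash
python3 -c "
from h import *
go(450,145.5,4,84.2)
"
```

```text
t 12.1 pos [452.4 145.1  23.2] jaw 84.1 j6 0.41 F [ 0.2 -0.6 -0.7] w 56.2
  shift [1.92 0.25 0.02] yaw -0.1
```

Call:
drive_tool --pt "0.5 0.1 0" --pt "1.0 0.2 0" --pt "1.5 0.2 0" --pt "1.8 0.2 0" --pt "2.0 0.2 0" --pt "2.0 0.2 0" --pt "2.0 0.2 0" --yaw '[0,0,0,0,0,0,0]' --fingers '[5.2,5.2,5.2,5.2,5.2,5.2,5.2]'

```text
time: 12.8
eef_pos: [448.8, 145.4, 3.9]
tcp_rot: [-1.134, 1.255, 1.134]
contact_force: [-4.5, -1.4, 19.2]
gripper_width: 56.2
```

Call:
drive_tool --pt "0 0 0" --pt "0 0 0" --pt "0 0 0" --pt "0 0 0" --pt "-2 0 0" --pt "-5 0 0" --pt "-8 0 0" --pt "-10 0 0" --pt "-10 0 0" --pt "-10 0 0" --yaw '[0,0,0,0,0,0,0,0,0,0]' --fingers '[6.5,7.5,8.5,8.5,8.5,8.5,8.5,8.5,8.5,8.5]'

```text
time: 13.8
eef_pos: [449.3, 145.4, 102.1]
tcp_rot: [-1.134, 1.255, 1.134]
contact_force: [-0.9, 0.3, 0.3]
gripper_width: 84.9
```

```bash
python3 -c "
from h import *
go(618,7,104,5)
"
```

```text
t 13.8 pos [449.3 145.4 102.1] jaw 84.2 j6 0.41 F [-0.9  0.3  0.3] w 84.9
  shift [ -0.18 -18.19 -12.06] yaw 79.2
```

Call:
drive_tool --pt "0 -4 -3" --pt "0 -8 -6" --pt "0 -12 -9" --pt "0 -16 -11" --pt "0 -18.2 -12" --pt "0 -18.2 -12" --pt "0 -18.2 -12" --pt "2 -18.2 -12" --pt "4 -18.2 -12" --pt "4 -18.2 -12" --yaw '[0,0,0,0,0,0,0,0,0,0]' --fingers '[8.5,8.5,8.5,8.5,8.5,8.5,8.5,8.5,8.5,8.5]'

```text
time: 14.8
eef_pos: [613.4, 8.4, 58.8]
tcp_rot: [-1.131, 1.261, 1.141]
contact_force: [-0.4, -0.2, -0.1]
gripper_width: 85.3
```

```bash
python3 -c "
from h import *
f=grab_frame('top')
crop(f,'t2.png',240,115,400,245,5,[rect(449.7,145.4,4,-5.8,155,95),rect(449.7,145.4,20,-5.8,118,58),rect(619.4,248.6,4,10.2,115,115),rect(616.3,249,16.5,-78,132,24)])
go(618,7,8)
"
```

```text
t 14.85 pos [614.8   8.4  60.4] jaw 84.2 j6 0.11 F [-0.6 -0.1  0.6] w 85.2
  shift [ 5.24 -0.37 -0.1 ] yaw 0
```

View pics/t2.png

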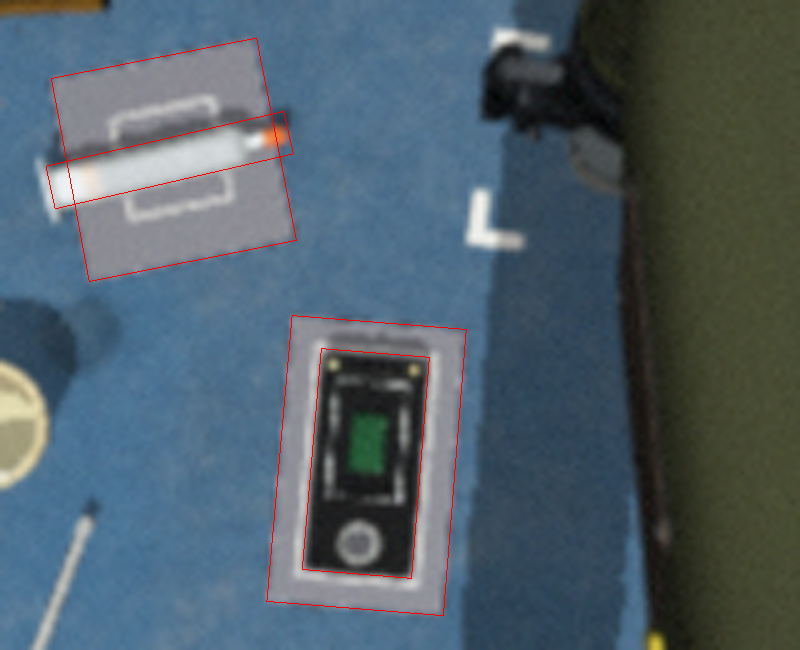

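Housing (crop ~(366,463)) sits inside its outline, aligned. The syringe estimate fits within about 3 mm. Next, the jar.

Call:
drive_tool --pt "1 -0.1 -0.1" --pt "3 -0.1 -0.1" --pt "4.5 -0.1 -0.1" --pt "5.2 -0.1 -0.1" --pt "5.2 -0.1 -0.1" --pt "5.2 -0.1 -0.1" --pt "5.2 -0.1 -0.1" --pt "5.2 -0.1 -0.1" --pt "5.2 -0.1 -0.1" --pt "5.2 -0.1 -0.1" --yaw '[0,0,0,0,0,0,0,0,0,0]' --fingers '[8.5,8.5,8.5,8.5,8.5,4.5,4.5,4.5,4.5,4.5]'

```text
time: 15.85
eef_pos: [620.1, 6.4, 11.6]
tcp_rot: [-1.135, 1.254, 1.132]
contact_force: [0.4, -0.0, 5.5]
gripper_width: 51.4
```

Call:
drive_tool --pt "0 0 0" --pt "-2 0 0" --pt "-5 0 0" --pt "-8 0 0" --pt "-8 0 0" --pt "-8 0 0" --pt "-8 0 0" --yaw '[0,0,0,0,0,0,0]' --fingers '[4.5,4.5,4.5,4.5,4.5,4.5,4.5]'

```text
time: 16.55
eef_pos: [617.7, 6.4, 88.8]
tcp_rot: [-1.133, 1.258, 1.136]
contact_force: [-0.7, -0.2, -1.2]
gripper_width: 51.2
```

```bash
python3 -c "
from h import *
go(612,-221,88)
"
```

```text
t 16.55 pos [617.7   6.4  88.8] jaw 84.2 j6 0.11 F [-0.7 -0.2 -1.2] w 51.2
  shift [  0.08  -1.75 -22.68] yaw 0
```

Call:
drive_tool --pt "0 -0.3 -4" --pt "0 -0.6 -8" --pt "0 -1 -12" --pt "0 -1.5 -16" --pt "0 -1.7 -20" --pt "0 -1.7 -22.7" --pt "0 -1.7 -22.7" --pt "2 -1.7 -22.7" --pt "4.5 -1.7 -22.7" --pt "5.5 -1.7 -22.7" --yaw '[0,0,0,0,0,0,0,0,0,0]' --fingers '[4.5,4.5,4.5,4.5,4.5,4.5,4.5,4.5,4.5,4.5]'

```text
time: 17.55
eef_pos: [609.9, -219.5, 31.5]
tcp_rot: [-1.129, 1.258, 1.14]
contact_force: [-0.2, 0.9, -2.3]
gripper_width: 51.0
```

Call:
drive_tool --pt "0 0 0" --pt "0 0 0" --pt "0 0 0" --pt "0.3 0 0" --pt "0.6 0 0" --pt "0.8 0 0" --pt "0.8 0 0" --pt "0.8 0 0" --yaw '[0,0,0,0,0,0,0,0]' --fingers '[4.5,4.5,4.5,4.5,4.5,4.5,4.5,4.5]'

```text
time: 18.35
eef_pos: [612.7, -221.1, 27.2]
tcp_rot: [-1.134, 1.256, 1.134]
contact_force: [-0.3, 0.3, -1.0]
gripper_width: 50.7
```

```bash
python3 -c "
from h import *
go(612,-221,15)
"
```

```text
t 18.35 pos [ 612.7 -221.1   27.2] jaw 84.2 j6 -0.24 F [-0.3  0.3 -1. ] w 50.7
  shift [1.22 0.07 0.  ] yaw 0
```

Call:
drive_tool --pt "0.4 0 0" --pt "0.8 0 0" --pt "1.1 0 0" --pt "1.3 0 0" --pt "1.4 0 0" --pt "1.45 0 0" --pt "1.45 0 0" --yaw '[0,0,0,0,0,0,0]' --fingers '[4.5,4.5,4.5,4.5,4.5,4.5,4.5]'

```text
time: 19.05
eef_pos: [612.5, -221.0, 15.5]
tcp_rot: [-1.134, 1.255, 1.133]
contact_force: [-5.3, 3.0, 15.7]
gripper_width: 51.2
```

Call:
drive_tool --pt "-0.1 0 0" --pt "-0.1 0 0" --pt "-0.1 0 0" --pt "-0.1 0 0" --pt "-2 0 0" --pt "-5 0 0" --pt "-8 0 0" --pt "-10 0 0" --pt "-10 0 0" --pt "-10 0 0" --yaw '[0,0,0,0,0,0,0,0,0,0]' --fingers '[6.5,7.5,8.5,8.5,8.5,8.5,8.5,8.5,8.5,8.5]'

```text
time: 20.05
eef_pos: [612.8, -221.1, 112.4]
tcp_rot: [-1.134, 1.255, 1.134]
contact_force: [0.4, 1.3, -0.8]
gripper_width: 85.0
```

```bash
python3 -c "
from h import *
go(448.1,-94.5,110,85.3)
"
```

```text
t 20.05 pos [ 612.8 -221.1  112.4] jaw 84.2 j6 -0.24 F [ 0.4  1.3 -0.8] w 85.0
  shift [ 0.24 17.67 10.93] yaw -1.1
```

Call:
drive_tool --pt "0 3.5 2" --pt "0 7 4" --pt "0 10.5 6" --pt "0 14 8" --pt "0 17 10.5" --pt "0.2 17.7 10.9" --pt "0.2 17.7 10.9" --pt "2 17.7 10.9" --pt "5 17.7 10.9" --pt "6 17.7 10.9" --yaw '[0,0,0,0,-1,-1,-1,-1,-1,-1]' --fingers '[8.5,8.5,8.5,8.5,8.5,8.5,8.5,8.5,8.5,8.5]'

```text
time: 21.05
eef_pos: [447.4, -95.2, 50.3]
tcp_rot: [-1.145, 1.25, 1.149]
contact_force: [-1.0, 0.7, -0.4]
gripper_width: 84.7
```

```bash
python3 -c "
from h import *
f=grab_frame('top')
crop(f,'t3.png',330,115,480,230,5,[circ(611.5,-220.9,52,26),rect(448.1,-94.5,30,-4.7,50,50)])
go(448.1,-94.5,5,85.3)
"
```

```text
t 21.1 pos [446.5 -94.9  49.7] jaw 85.1 j6 -0.12 F [-0.   0.1 -0.7] w 85.0
  shift [ 4.47 -0.18  0.06] yaw -0.2
```

View pics/t3.png

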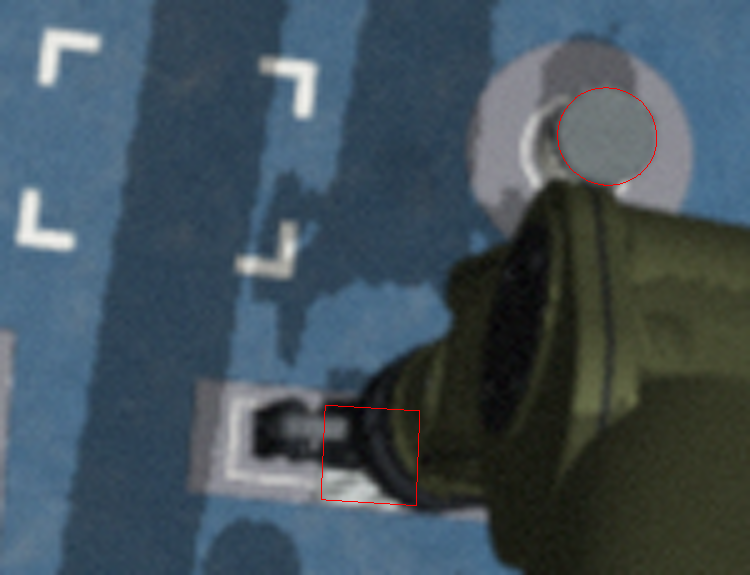

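Jar (crop ~(606,136)) is centred on the round mat and matches the overlay.

Call:
drive_tool --pt "1.5 -0.1 0.1" --pt "3 -0.1 0.1" --pt "4.2 -0.1 0.1" --pt "4.4 -0.1 0.1" --pt "4.4 -0.1 0.1" --pt "4.4 -0.1 0.1" --pt "4.4 -0.1 0.1" --pt "4.4 -0.1 0.1" --pt "4.4 -0.1 0.1" --pt "4.4 -0.1 0.1" --yaw '[0,0,0,0,0,0,0,0,0,0]' --fingers '[8.5,8.5,8.5,8.5,8.5,4.3,4.3,4.3,4.3,4.3]'

```text
time: 22.1
eef_pos: [449.8, -94.1, 9.8]
tcp_rot: [-1.148, 1.247, 1.145]
contact_force: [-0.5, -0.8, 4.9]
gripper_width: 48.9
```

Call:
drive_tool --pt "0 0 0" --pt "-2 0 0" --pt "-5 0 0" --pt "-8 0 0" --pt "-9 0 0" --pt "-9 0 0" --pt "-9 0 0" --yaw '[0,0,0,0,0,0,0]' --fingers '[4.3,4.3,4.3,4.3,4.3,4.3,4.3]'

```text
time: 22.8
eef_pos: [448.2, -93.6, 98.0]
tcp_rot: [-1.146, 1.248, 1.148]
contact_force: [0.8, 0.4, -1.3]
gripper_width: 48.8
```

```bash
python3 -c "
from h import *
go(618,5,95)
"
```

```text
t 22.8 pos [448.2 -93.6  98. ] jaw 85.2 j6 -0.12 F [ 0.8  0.4 -1.3] w 48.8
  shift [  0.28 -16.09  11.26] yaw 0
```

Call:
drive_tool --pt "0 -4 3" --pt "0 -8 5.5" --pt "0 -12 8.5" --pt "0 -16 11.2" --pt "0 -16.1 11.3" --pt "0 -16.1 11.3" --pt "0 -16.1 11.3" --pt "3 -16.1 11.3" --pt "6 -16.1 11.3" --pt "7 -16.1 11.3" --yaw '[0,0,0,0,0,0,0,0,0,0]' --fingers '[4.3,4.3,4.3,4.3,4.3,4.3,4.3,4.3,4.3,4.3]'

```text
time: 23.8
eef_pos: [614.3, 4.2, 25.7]
tcp_rot: [-1.143, 1.254, 1.151]
contact_force: [-0.0, 0.3, -1.4]
gripper_width: 48.8
```

Call:
drive_tool --pt "0 0 0" --pt "0 0 0" --pt "0 0 0" --pt "0 0 0" --pt "0.3 0 0" --pt "0.6 0 0" --pt "0.8 0 0" --pt "0.8 0 0" --pt "0.8 0 0" --yaw '[0,0,0,0,0,0,0,0,0]' --fingers '[4.3,4.3,4.3,4.3,4.3,4.3,4.3,4.3,4.3]'

```text
time: 24.7
eef_pos: [618.7, 5.3, 20.5]
tcp_rot: [-1.147, 1.248, 1.147]
contact_force: [0.0, 0.7, -0.8]
gripper_width: 48.8
```

Call:
drive_tool --pt "0.4 0 0" --pt "0.8 0 0" --pt "1.1 0 0" --pt "1.3 0 0" --pt "1.45 0 0" --pt "1.5 0 0" --pt "1.5 0 0" --yaw '[0,0,0,0,0,0,0]' --fingers '[4.3,4.3,4.3,4.3,4.3,4.3,4.3]'

```text
time: 25.4
eef_pos: [618.9, 5.2, 5.8]
tcp_rot: [-1.147, 1.248, 1.147]
contact_force: [0.2, -0.3, -0.4]
gripper_width: 48.7
```

Call:
drive_tool --pt "0.1 0 0" --pt "0.2 0 0" --pt "0.2 0 0" --pt "0.2 0 0" --yaw '[0,0,0,0]' --fingers '[4.3,4.3,4.3,4.3]'

```text
time: 25.8
eef_pos: [618.9, 5.2, 5.8]
tcp_rot: [-1.147, 1.247, 1.146]
contact_force: [-4.4, 0.3, 12.4]
gripper_width: 48.7
```

Call:
drive_tool --pt "0 0 0" --pt "0 0 0" --pt "0 0 0" --pt "0 0 0" --pt "-2 0 0" --pt "-5 0 0" --pt "-8 0 0" --pt "-10 0 0" --pt "-10 0 0" --pt "-10 0 0" --yaw '[0,0,0,0,0,0,0,0,0,0]' --fingers '[6.5,7.5,8.5,8.5,8.5,8.5,8.5,8.5,8.5,8.5]'

```text
time: 26.8
eef_pos: [618.9, 5.2, 103.6]
tcp_rot: [-1.147, 1.248, 1.147]
contact_force: [-0.4, -0.4, -0.1]
gripper_width: 85.3
```

```bash
python3 -c "
from h import *
go(616.5,251.5,100,12)
"
```

```text
t 26.8 pos [618.9   5.2 103.6] jaw 85.2 j6 0.09 F [-0.4 -0.4 -0.1] w 85.3
  shift [ 0.36  2.31 24.52] yaw 73.2
```

Call:
drive_tool --pt "0 0.4 4" --pt "0 0.8 8" --pt "0 1.2 12" --pt "0 1.6 16" --pt "0 2 20" --pt "0 2.3 24.5" --pt "0 2.3 24.5" --pt "0 2.3 24.5" --pt "0 2.3 24.5" --pt "0 2.3 24.5" --yaw '[8,16,24,32,40,48,56,64,72,73.2]' --fingers '[8.5,8.5,8.5,8.5,8.5,6.5,6.5,6.5,6.5,6.5]'

```text
time: 27.8
eef_pos: [615.2, 251.1, 101.4]
tcp_rot: [-0.165, 1.568, 0.163]
contact_force: [0.2, -0.4, -0.1]
gripper_width: 65.5
```

Call:
drive_tool --pt "0 0 0" --pt "0 0 0" --pt "2 0 0" --pt "4 0 0" --pt "5 0 0" --pt "5 0 0" --pt "5 0 0" --pt "5 0 0" --yaw '[0,0,0,0,0,0,0,0]' --fingers '[6.5,6.5,6.5,6.5,6.5,6.5,6.5,6.5]'

```text
time: 28.6
eef_pos: [617.4, 251.6, 54.9]
tcp_rot: [-0.164, 1.563, 0.165]
contact_force: [0.4, 0.6, 0.9]
gripper_width: 64.5
```

```bash
python3 -c "
from h import *
go(616.5,251.5,6,12)
f=grab_frame('top')
crop(f,'t4.png',240,115,400,245,5,[rect(618.5,6,26,-4.7,50,50),rect(616.5,251.5,16.5,-78,132,24)])
"
```

```text
t 28.6 pos [617.4 251.6  54.9] jaw 12.0 j6 1.75 F [0.4 0.6 0.9] w 64.5
  shift [ 4.89  0.   -0.1 ] yaw -0.0
```

View pics/t4.png

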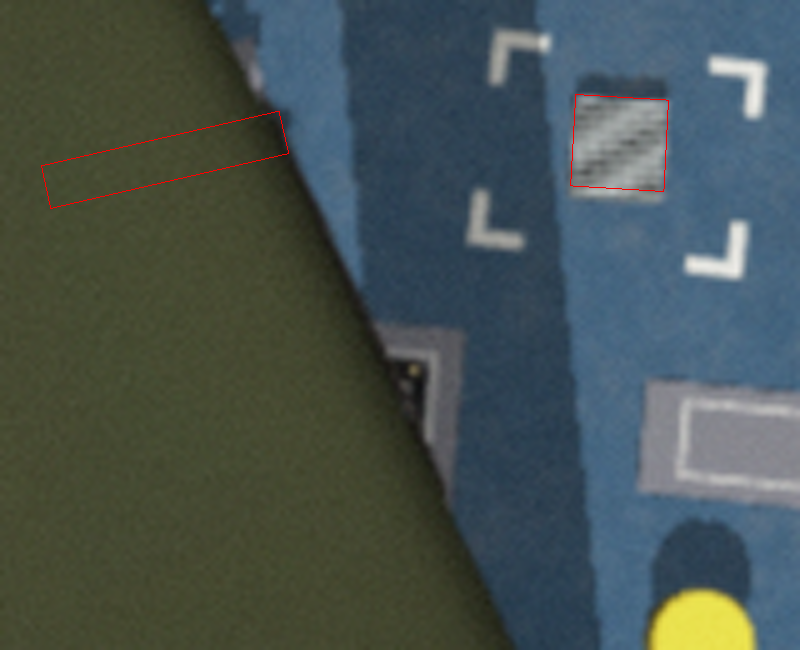

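Heat sink (crop ~(620,143)) is flat in the free spot and matches the overlay. Gripping the syringe.

Call:
drive_tool --pt "1.5 0 -0.1" --pt "3 0 -0.1" --pt "4.2 0 -0.1" --pt "4.8 0 -0.1" --pt "4.8 0 -0.1" --pt "4.8 0 -0.1" --pt "4.8 0 -0.1" --pt "4.8 0 -0.1" --pt "4.8 0 -0.1" --pt "4.8 0 -0.1" --yaw '[0,0,0,0,0,0,0,0,0,0]' --fingers '[6.5,6.5,6.5,6.5,6.5,1.8,1.8,1.8,1.8,1.8]'

```text
time: 29.65
eef_pos: [616.2, 251.4, 6.7]
tcp_rot: [-0.164, 1.563, 0.164]
contact_force: [-0.8, 0.5, 4.4]
gripper_width: 20.7
```

Call:
drive_tool --pt "0 0 0" --pt "0 0 0" --pt "-2 0 0" --pt "-5 0 0" --pt "-8 0 0" --pt "-9 0 0" --pt "-9 0 0" --pt "-9 0 0" --yaw '[0,0,0,0,0,0,0,0]' --fingers '[1.8,1.8,1.8,1.8,1.8,1.8,1.8,1.8]'

```text
time: 30.45
eef_pos: [614.7, 250.8, 94.3]
tcp_rot: [-0.165, 1.566, 0.164]
contact_force: [0.2, -0.5, -0.5]
gripper_width: 20.8
```

```bash
python3 -c "
from h import *
go(451.5,-95.3,97,-6.4)
"
```

```text
t 30.45 pos [614.7 250.8  94.3] jaw 12.0 j6 1.75 F [ 0.2 -0.5 -0.5] w 20.8
  shift [ -0.21 -30.47 -23.14] yaw 18.4
```

Call:
drive_tool --pt "0 -4 -3" --pt "0 -8 -6" --pt "0 -12 -9" --pt "0 -16 -12" --pt "0 -20 -15" --pt "0 -24 -18" --pt "0 -27 -20.5" --pt "0 -30 -22.8" --pt "0 -30.5 -23.1" --pt "0 -30.5 -23.1" --yaw '[2,4,6,8,10,12,14,16,18,18.4]' --fingers '[1.8,1.8,1.8,1.8,1.8,1.8,1.8,1.8,1.8,1.8]'

```text
time: 31.45
eef_pos: [451.3, -95.7, 94.4]
tcp_rot: [0.091, 1.572, -0.09]
contact_force: [0.9, 0.6, -0.8]
gripper_width: 20.6
```

Call:
drive_tool --pt "0 0 0" --pt "0 0 0" --pt "2 0 0" --pt "4 0 0" --pt "6 0 0" --pt "6.5 0 0" --pt "6.5 0 0" --pt "6.5 0 0" --pt "6.5 0 0" --yaw '[0,0,0,0,0,0,0,0,0]' --fingers '[1.8,1.8,1.8,1.8,1.8,1.8,1.8,1.8,1.8]'

```text
time: 32.35
eef_pos: [453.9, -95.2, 31.6]
tcp_rot: [0.088, 1.567, -0.088]
contact_force: [-0.4, -0.2, -1.1]
gripper_width: 20.8
```

```bash
python3 -c "
from h import *
go(451.5,-95.3,7,-6.4)
f=grab_frame('scene');crop(f,'s5.png',300,130,450,250,5)
f=grab_frame('top');crop(f,'t5.png',340,115,480,230,5,[rect(451.5,-95.6,4,-6.4,62,185),rect(451.5,-95.6,4,-6.4,40,140)])
"
```

```text
t 32.35 pos [453.9 -95.2  31.6] jaw -6.4 j6 1.48 F [-0.4 -0.2 -1.1] w 20.8
  shift [ 2.46 -0.04 -0.24] yaw -0.0
```

View pics/s5.png

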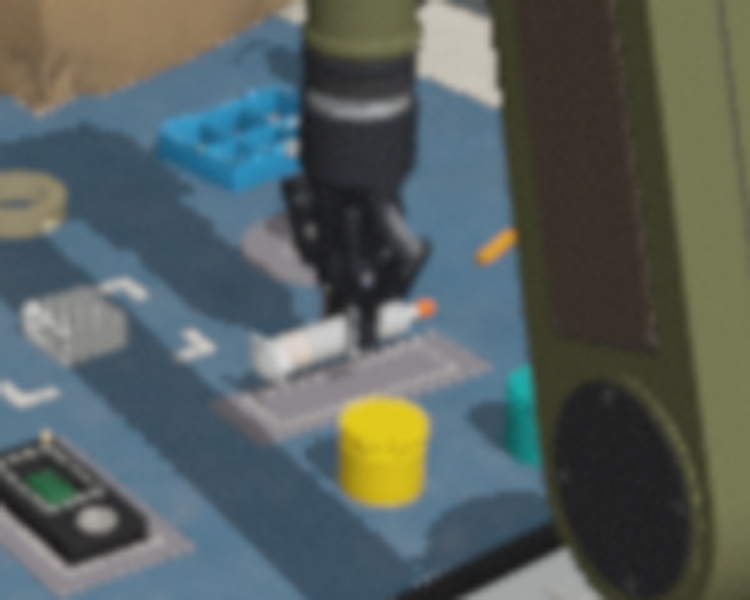

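Syringe held level over the strip (crop ~(345,340)). Lowering it.

Call:
drive_tool --pt "0.5 0 -0.1" --pt "1.2 0 -0.2" --pt "1.8 0 -0.2" --pt "2.2 0 -0.2" --pt "2.4 0 -0.2" --pt "2.5 0 -0.2" --pt "2.5 0 -0.2" --pt "2.5 0 -0.2" --yaw '[0,0,0,0,0,0,0,0]' --fingers '[1.8,1.8,1.8,1.8,1.8,1.8,1.8,1.8]'

```text
time: 33.25
eef_pos: [450.2, -95.1, 7.2]
tcp_rot: [0.088, 1.569, -0.089]
contact_force: [-6.3, -0.9, 19.7]
gripper_width: 20.9
```

Call:
drive_tool --pt "-0.1 0 0" --pt "-0.1 0 0" --pt "-0.1 0 0" --pt "-0.1 0 0" --pt "-2 0 0" --pt "-5 0 0" --pt "-8 0 0" --pt "-10 0 0" --pt "-10 0 0" --pt "-10 0 0" --yaw '[0,0,0,0,0,0,0,0,0,0]' --fingers '[3.5,4.5,5.5,5.5,5.5,6.5,7.5,8.5,8.5,8.5]'

```text
time: 34.25
eef_pos: [451.0, -95.0, 105.6]
tcp_rot: [0.088, 1.568, -0.088]
contact_force: [-0.2, 0.7, -0.4]
gripper_width: 85.4
```

```bash
python3 -c "
from h import *
go(618.5,6,105,-4.7)
"
```

```text
t 34.25 pos [451.  -95.  105.6] jaw -6.4 j6 1.48 F [-0.2  0.7 -0.4] w 85.4
  shift [ 0.07 11.91 15.52] yaw -1.7
```

Call:
drive_tool --pt "0 3 4" --pt "0 6 8" --pt "0 9 12" --pt "0 11.9 15.5" --pt "0 11.9 15.5" --pt "0 11.9 15.5" --pt "0 11.9 15.5" --pt "2 11.9 15.5" --pt "4 11.9 15.5" --pt "5 11.9 15.5" --yaw '[0,-1,-1.7,-1.7,-1.7,-1.7,-1.7,-1.7,-1.7,-1.7]' --fingers '[8.5,8.5,8.5,8.5,8.5,8.5,8.5,8.5,8.5,8.5]'

```text
time: 35.25
eef_pos: [615.3, 4.9, 54.0]
tcp_rot: [0.066, 1.574, -0.066]
contact_force: [-0.8, -0.8, -0.5]
gripper_width: 84.8
```

```bash
python3 -c "
from h import *
f=grab_frame('top');crop(f,'t6.png',340,115,480,230,5,[rect(451.5,-95.6,4,-6.4,62,185),rect(451.5,-95.6,16.5,-6.4,24,132)])
go(618.5,6,3,-4.7)
"
```

```text
t 35.3 pos [614.8   5.   52.9] jaw -4.8 j6 1.66 F [-0.7 -0.5 -1.1] w 85.0
  shift [4.98 0.13 0.39] yaw -0.1
```

View pics/t6.png

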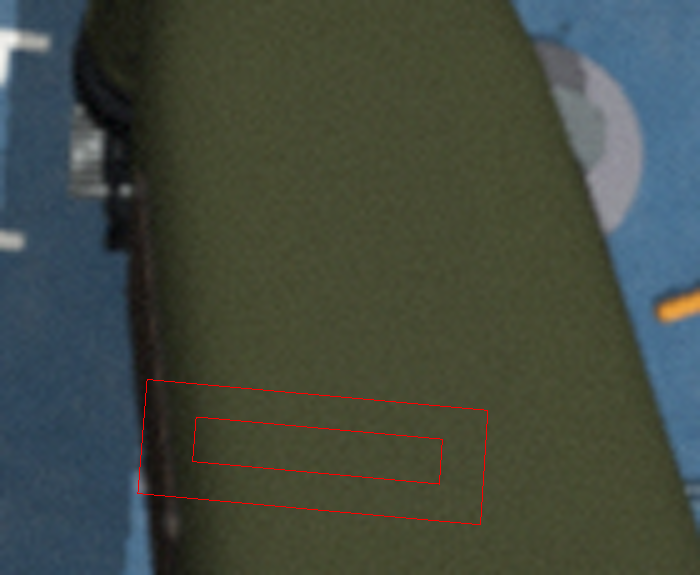

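The arm hides the strip, so I'll check it later. Picking up the heat sink.

Call:
drive_tool --pt "1.5 0 0" --pt "3 0 0" --pt "4.4 0 0" --pt "4.9 0 0" --pt "4.9 0 0" --pt "4.9 0 0" --pt "4.9 0 0" --pt "4.9 0 0" --pt "4.9 0 0" --pt "4.9 0 0" --yaw '[0,0,0,0,0,0,0,0,0,0]' --fingers '[8.5,8.5,8.5,8.5,8.5,4.3,4.3,4.3,4.3,4.3]'

```text
time: 36.3
eef_pos: [619.2, 6.0, 8.1]
tcp_rot: [0.065, 1.567, -0.065]
contact_force: [0.2, -0.4, 5.2]
gripper_width: 48.5
```

Call:
drive_tool --pt "0 0 0" --pt "-2 0 0" --pt "-5 0 0" --pt "-8 0 0" --pt "-9 0 0" --pt "-9 0 0" --pt "-9 0 0" --pt "-9 0 0" --yaw '[0,0,0,0,0,0,0,0]' --fingers '[4.3,4.3,4.3,4.3,4.3,4.3,4.3,4.3]'

```text
time: 37.1
eef_pos: [616.7, 5.9, 94.8]
tcp_rot: [0.065, 1.573, -0.065]
contact_force: [-0.3, -0.0, -0.7]
gripper_width: 48.6
```

```bash
python3 -c "
from h import *
go(619.4,248.6,95,10.2)
"
```

```text
t 37.1 pos [616.7   5.9  94.8] jaw -4.7 j6 1.66 F [-0.3 -0.  -0.7] w 48.6
  shift [-0.03 24.21 -1.73] yaw -14.9
```

Call:
drive_tool --pt "0 4 0" --pt "0 8 0" --pt "0 12 -0.5" --pt "0 16 -1" --pt "0 20 -1.5" --pt "0 24.2 -1.8" --pt "0 24.2 -1.8" --pt "0 24.2 -1.8" --pt "2 24.2 -1.8" --pt "4 24.2 -1.8" --yaw '[-2,-4,-6,-9,-12,-14.9,-14.9,-14.9,-14.9,-14.9]' --fingers '[4.3,4.3,4.3,4.3,4.3,4.3,4.3,4.3,4.3,4.3]'

```text
time: 38.1
eef_pos: [620.3, 247.2, 56.1]
tcp_rot: [-0.138, 1.566, 0.138]
contact_force: [-0.7, -0.7, -1.1]
gripper_width: 48.5
```

Call:
drive_tool --pt "1 0 0" --pt "2 0 0" --pt "2.5 0 0" --pt "2.5 0 0" --pt "2.5 0 0" --pt "2.5 0 0" --pt "2.5 0 0" --yaw '[0,0,0,0,0,0,0]' --fingers '[4.3,4.3,4.3,4.3,4.3,4.3,4.3]'

```text
time: 38.8
eef_pos: [620.7, 248.9, 32.6]
tcp_rot: [-0.139, 1.565, 0.14]
contact_force: [-0.1, 0.3, -0.8]
gripper_width: 48.5
```

```bash
python3 -c "
from h import *
go(619.4,248.6,11,10.2)
f=grab_frame('top');crop(f,'t7.png',340,115,480,230,5,[rect(451.5,-95.6,4,-6.4,62,185),rect(451.5,-95.6,16.5,-6.4,24,132)])
"
```

```text
t 38.8 pos [620.7 248.9  32.6] jaw 10.2 j6 1.77 F [-0.1  0.3 -0.8] w 48.5
  shift [ 2.16 -0.01 -0.14] yaw -0.0
```

View pics/t7.png

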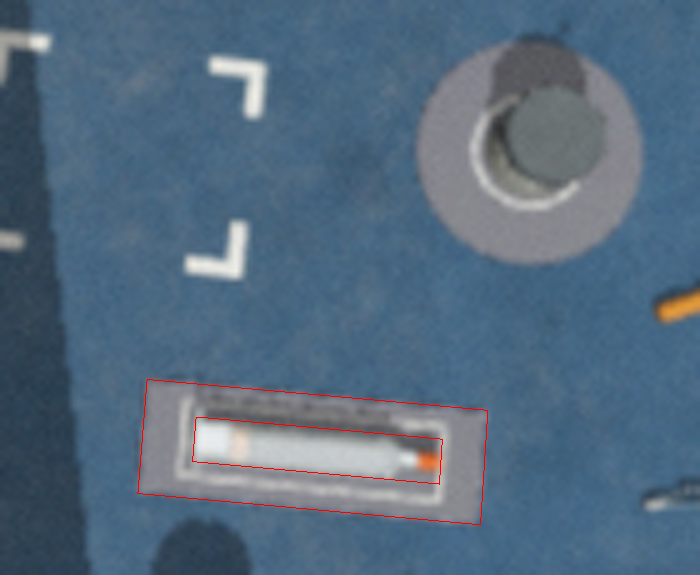

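Syringe (crop ~(318,448)) lies aligned and centred on the strip; jar upright. Lowering the heat sink.

Call:
drive_tool --pt "0.5 0 -0.1" --pt "1.1 0 -0.1" --pt "1.6 0 -0.1" --pt "2.0 0 -0.1" --pt "2.1 0 -0.1" --pt "2.2 0 -0.1" --pt "2.2 0 -0.1" --yaw '[0,0,0,0,0,0,0]' --fingers '[4.3,4.3,4.3,4.3,4.3,4.3,4.3]'

```text
time: 39.55
eef_pos: [618.7, 248.2, 12.0]
tcp_rot: [-0.139, 1.566, 0.139]
contact_force: [-6.3, -2.6, 14.4]
gripper_width: 48.8
```

Contact at 14 N; releasing and retreating.

Call:
drive_tool --pt "-0.1 0 0" --pt "-0.1 0 0" --pt "-0.1 0 0" --pt "-0.1 0 0" --pt "-2 0 0" --pt "-5 0 0" --pt "-8 0 0" --pt "-11 0 0" --pt "-15 0 0" --pt "-15 0 0" --yaw '[0,0,0,0,0,0,0,0,0,0]' --fingers '[6.5,7.5,8.5,8.5,8.5,8.5,8.5,8.5,8.5,8.5]'

```text
time: 40.55
eef_pos: [622.8, 249.9, 166.0]
tcp_rot: [-0.137, 1.556, 0.142]
contact_force: [1.4, 0.5, -0.1]
gripper_width: 85.0
```

Call:
drive_tool --pt "0 -5 0" --pt "0 -10 0" --pt "0 -15 0" --pt "0 -20 0" --pt "0 -25 0" --pt "0 -30 0" --pt "0 -35 0" --pt "0 -40 0" --pt "0 -40 0" --pt "0 -40 0" --yaw '[0,0,0,0,0,0,0,0,0,0]' --fingers '[8.5,8.5,8.5,8.5,8.5,8.5,8.5,8.5,8.5,8.5]'

```text
time: 41.55
eef_pos: [689.4, -146.7, 158.4]
tcp_rot: [-0.137, 1.568, 0.138]
contact_force: [-0.3, 0.7, -0.3]
gripper_width: 85.1
```

```bash
python3 -c "
from h import *
f=grab_frame('top');crop(f,'t8.png',220,115,380,235,5,[rect(619.4,248.6,4,10.2,115,115),rect(619.4,248.6,30,10.2,50,50),rect(449.7,145.4,20,-5.8,118,58),circ(470.5,342.8,50,34)])
f=grab_frame('scene');crop(f,'s8.png',200,150,460,300,3)
"
```

```text
(no output)
```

View pics/t8.png

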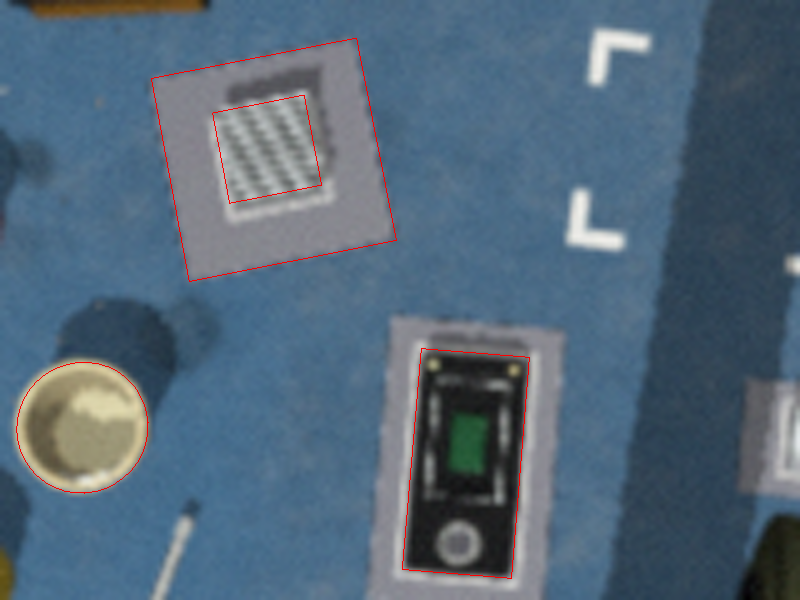

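View pics/s8.png

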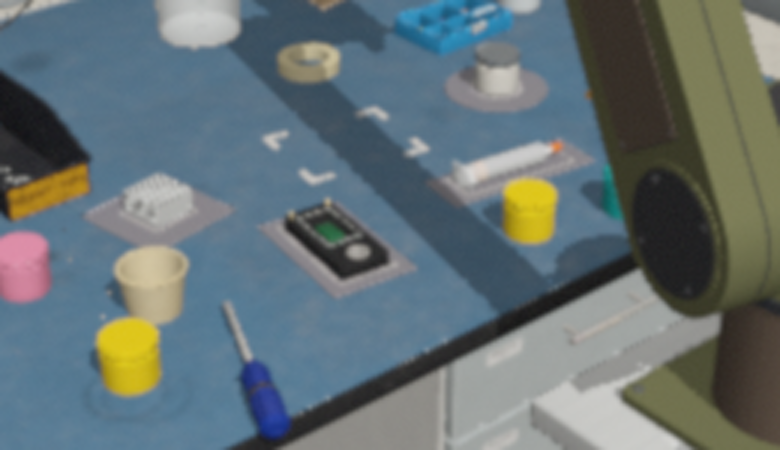

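The heat sink (crop (267,150)), housing (466,463) and cup (82,427) all match their overlays. The scene view shows all four parts flat on their own mats, with the gripper well clear.

```bash
python3 -c "
from h import *
job.hand_in(); print(observe()['time'])"
```

```text
the job is handed in; nothing more can be done
the job is handed in; nothing more can be done
```

All four parts are on their own mats and the job is handed in, at about 41.6 s of the 144 s allowed. I used the free spot to hold first the jar, then the heat sink, while I swapped the housing onto the oblong mat and the syringe onto the strip.

- **Placement:** in the last top views the housing, syringe and heat sink matched the target outlines drawn over the picture to within a few millimetres, and lined up by eye. The jar, which I checked after placing it, sat centred on the round mat. The scene view showed all four flat and upright.
- **Cup:** it had not moved from its first position in the last top view.
- **Forces:** the highest contact force in any reading was about 20 N, and the gripper was clear and open at the end.

No check failed. The heat sink's fins look diagonal in the top view, which I took to be an image artefact: the jaw opening of about 49 mm and the outline both fit a square-on 50 mm block. The hand-in gave no verdict.

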